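Unload a tested connector from under the guard flap

ROBOT

A 7-joint arm with a two-finger parallel gripper is mounted at the origin on a cart in front of the work surface, level with it; the furniture and walls round the work are solid. World frame = base frame: x ahead of the robot, y to its left, z up, the work surface at z = 0. Lengths are in mm, angles in degrees, forces in N, time in s.
With the tool pointing down it reaches from about 350 to 775 mm from the base axis. Payload 3.1 kg.
Tool frame: the origin (TCP) lies at the very end of the fingers, on their centre line; the grasp point (between the pads) lies 19 mm behind it; z points along the fingers, y is the line along which they close (so a half turn about z gives the same grasp; the last joint's range is limited). The gripper opens to 85 mm and grips with 20 to 120 N. Pads are 22 mm wide; open, the fingers measure 114 mm over their backs; the gripper's body (76 mm by 85 mm) begins 54 mm behind the grasp point. The pads swing forward as they close: fully open they stand 13 mm farther back than shut.
Start: joints at [71.637, 17.813, 0.802, 86.603, -0.252, 75.585, -1.558], TCP at [151.394, -528.77, 231.304] pointing down, gripper open.
Joint ranges: [-154.91, 154.91], [-16.99, 109.72], [-72.82, 74.43], [7.12, 147.25], [-82.49, 262.49], [11.32, 116.49], [-174.64, 174.64]. Speed limits (degrees/s): [159.86, 159.86, 180, 180, 180, 180, 180].

INTERFACE

Orientations are given as a 3x3 rotation matrix whose columns are the frame's x, y, z axes.
In Python, from bench import manip gives the robot as it stands.
- The arm moves only by the shell command python3 -m inch 'ROWS' [OPENING]. ROWS is JSON, a list that holds one entry, the list of rows, each a list of 4 numbers: the shift along the world's x, y, z in m, then the turn about the world's z in rad. In form: [[[x, y, z, turn], ...]]. A call has exactly 8 rows; each row shifts and turns the commanded pose from where the row before left it; what a row does not reach is not made up. A row lasts 1/12 s, in which the tool goes at most 41.7 mm and 7.16 degrees, less where a joint would pass 70% of its speed; a pose out of reach is approached as far as the arm can. A call with a gripper value outside its range is refused whole. OPENING is the finger opening in m, from 0 to 0.0854, set as the call begins (- or left out, the last holds). The fingers move at their own pace and stop on an object; the grip force is fixed at half the most. Time passes only in rows, so rows that do not move let the fingers close, or fill a call up. It gives the time, the measured TCP pose, the force, the opening and the grip force at its end, in the units of the state.
- manip.observe(): the state, without advancing time (a new reading comes with each control period).
- manip.camera(name): name is "scene" or "top" or "wrist"; returns (picture, depth): 480x640x3 uint8, red, green, blue; 480x640 float32, mm along the optical axis (not along the pixel's ray), 0 where there is no reading.
- manip.camera_info(name): a dict with "camera_matrix" (3x3 intrinsics, pixels), "world_from_camera" (4x4, takes a point from camera to world coordinates). Camera axes: x right, y down, z forward; pixel columns grow to the right and rows downward; lengths in mm; the calibration is good to about 2 mm. A picture is of the moment at which its call begins: read the wrist's pose just before it. camera_info takes no time and is no camera call; for the wrist camera it gives the pose at the moment of the call.
- manip.close_job(): hands the job in; it is judged then, once.
The state is a dict: "time": time; "joint_positions": joint angles; "qvel": joint speeds; "joint_torque": joint torques, N m; "tool_pos": TCP position; "orientation": TCP orientation; "wrist_force": force on the tool from outside, world axes, zero at the start; "wrist_torque": the same for the moment, N m; "finger_gap": finger opening in mm; "grasp_force": force on a finger pad.
Only numpy, scipy, OpenCV 4.12 (cv2) and the standard library are available. Lean on these libraries where they do the work, as an engineer would, in place of code of your own. Each camera call takes 0.05 s, during which the arm holds its last target. There are 200 camera calls.

TASK

The test is over. Raise the clear guard flap of the test fixture until it leans back open on its own, then press the thumb pad of the prop stay fully down so that the stay is set in front of the flap. Then take the long connector out of its nest and put it in the grey tray; leave the short connector in its nest, the flap open and the stay set.

Things in the scene. Friction and masses are not known exactly. Their poses are not given: they have to be found in the camera images.
- fixture: Grey test fixture fixed to the worktop, base 156 (x) x 244 (y) x 18 mm. Origin: centre of underside; x to the hinge side, y left, z up. Side cheeks at y = +-120 mm, 48 high; front sill 34 high at x = -74. Flap hinge line: along y at x = 65, z = 55. Nests at (x, y) = (-10, -50) and (-10, 30), tops at z = 22; 5 mm high end stops 48 mm apart in x, free at the +-y sides.
- guard_flap (a joint): Angle of the guard flap: clear panel in an aluminium frame, 134 mm from hinge to free edge, 230 wide, 0.22 kg. 0 = closed, level over the nests; grows as the handle end rises; 1.57 upright; stop at 1.85, where it leans back and rests by its own weight. Swings freely: let go short of upright it falls shut. A catch pin sticks out at its left edge.
- flap_bar (a point): Middle of the flap's handle: a round steel bar, 12 mm thick, 104 mm long, along the fixture's y, 175 mm from the hinge line (closed: fixture (-110, 0, 55) mm; fully open: (113, 0, 223)). 35 mm clear between bar and flap edge; 8 mm arms join it 48 mm either side of the middle. In a light pinch from above, fingers before and behind it, it turns as the flap swings.
- prop_stay (a joint): Angle of the prop stay, a steel rocker outside the left cheek, pivot along y at fixture (-5, 133, 42) mm. Starts at 0 to 0.12, pad up; grows as the pad is pressed down and the rear strut swings up in front of the flap's catch pin; stop at 0.84 = fully set. Stiff: stays where left, takes 2 to 3 N on the pad. Set too early, it bars the pin's way.
- stay_pad (a point): Middle of the upper face of the stay's black thumb pad (34 x 32 x 8 mm), at fixture y = 146 mm. With a = 0.803 - joint value: x = -5 - 85 cos a + 4 sin a, z = 42 + 85 sin a + 4 cos a (mm); 106 mm high when parked, 43 mm when set. The pad moves forward 28 mm as it goes down; its face slopes by a, rising to the front.
- long_connector: Connector to take out: the longer of the two under the flap, black plastic with pins, 42 mm along its y, 13 wide along its x (from x = -5 to 8 mm), 11 to 13 high, 18 to 35 g. Origin on its underside. Lies in one of the two nests (either one) with its length along the fixture's x, within 5 degrees; grip it across its width.
- short_connector: The other connector under the flap, cream plastic, 25 mm long, same width and height, in the other nest. Stays there.
- tray: Loose open grey tray, 100 (x) x 120 (y) x 22 mm, walls and floor 4 mm thick, on the worktop left of the fixture. Origin: centre of its underside.

How it is judged:
By the outcome, as a careful person would: the job done as asked, in the order asked, and still so for the second after the job is handed in, with the robot touching nothing.
It also fails if it takes over 67 s, if anything falls off the work surface, if the arm or the gripper's body presses on something with over 40 N, if the wrist force passes 120 N, or if a joint passes its speed limit or range.

## Working session

There is one attempt and no reset: what is moved stays moved. The work goes in short steps, Python scripts to look and compute and a shell command to move; the robot and the scene stay as the last step left them, time stands still between calls to the robot, and variables do not carry over. Pictures are saved under pics/ and viewed, at most 13 in all, crops included, and the job is handed in when it is done.

```bash
mkdir -p pics; cat > h.py <<'E'
from bench import manip
import numpy as np, cv2
def snap(n,f):
    i=manip.camera_info(n); p,d=manip.camera(n)
    cv2.imwrite(f'pics/{f}.png',p[:,:,::-1]); np.savez(f'{f}.npz',p=p,d=d,K=i['camera_matrix'],T=i['world_from_camera'])
def w(f,u,v,z=None,r=1):
    a=np.load(f'{f}.npz');K,T,d=a['K'],a['T'],a['d']
    ray=np.linalg.inv(K)@[u,v,1]
    if z is None:
        q=d[int(v)-r:int(v)+r+1,int(u)-r:int(u)+r+1];s=np.median(q[q>0])
    else: s=(z-T[2,3])/(T[:3,:3]@ray)[2]
    return (T[:3,:3]@(ray*s)+T[:3,3]).round(1)
E
python3 - <<'E'
from h import *
snap('top','top1'); snap('scene','scene1')
s=manip.observe();print(s['time'],s['tool_pos'],s['orientation'])
E
```

```text
0.1 [ 151.1771018  -528.10860115  230.31804049] [[ 9.61358483e-01  2.75298727e-01 -6.91462834e-04]
 [ 2.75299578e-01 -9.61356271e-01  2.06480640e-03]
 [-9.63035589e-05 -2.17537857e-03 -9.99997629e-01]]
```

View pics/top1.png

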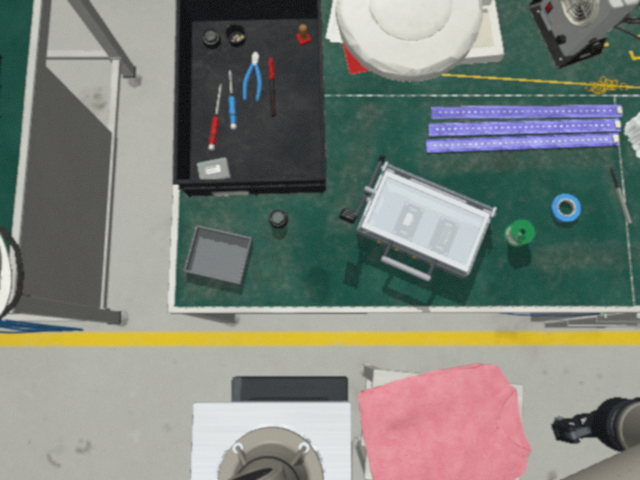

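View pics/scene1.png

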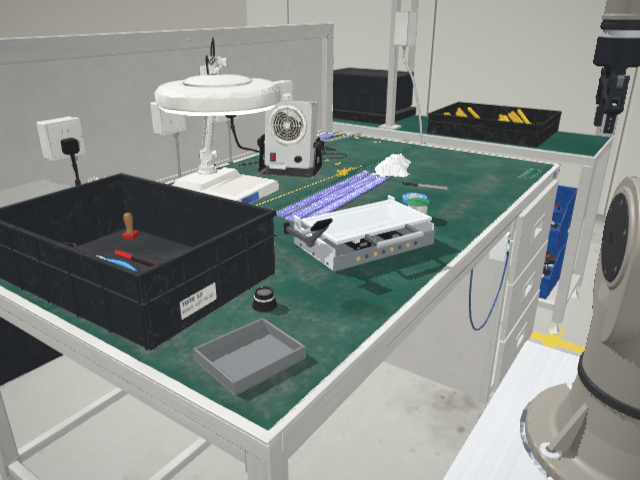

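```bash
python3 - <<'E'
from h import *
p=cv2.imread('pics/top1.png')
cv2.imwrite('pics/top1c.png',cv2.resize(p[150:300,330:510],None,fx=4,fy=4,interpolation=cv2.INTER_CUBIC))
for n,u,v in [('barL',386,262),('barR',429,277),('barM',407,270),('pad',347,214),('tray',218,256),('tl',197,228),('tr',250,237),('bl',187,277),('br',243,286),('can',278,218),('center',425,220),('frR',492,210),('frFR',473,273),('frFL',362,230),('frBL',385,170)]:
    print(n,w('top1',u,v))
E
```

```text
barL [ 427.4 -229.9   56.9]
barR [ 396.7 -315.    60.1]
barM [ 410.9 -271.4   59.6]
pad [ 516.3 -150.3  102.9]
tray [447.6 117.5   4.5]
tl [504.8 160.7  19. ]
tr [485.3  49.2  20.3]
bl [403.6 181.1   3.1]
br [384.7  63.9   2. ]
can [523.5  -9.5  31. ]
center [ 513.  -310.6   60.3]
frR [ 533.2 -447.6   62.2]
frFR [ 411.3 -417.8    2.3]
frFL [ 497.3 -183.9   34.6]
frBL [ 618.8 -231.4   59.1]
```

View pics/top1c.png

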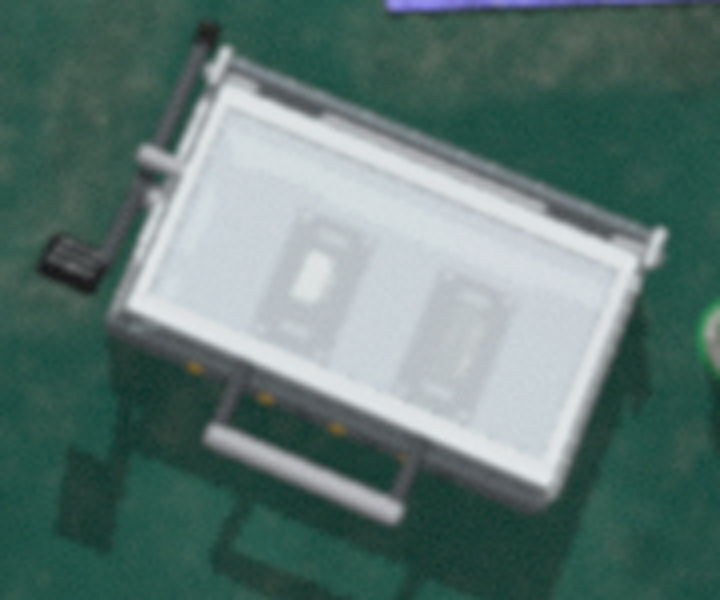

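```bash
python3 - <<'E'
from h import *
c=lambda x,y,z:w('top1',330+(x-1.5)/4,150+(y-1.5)/4,z)
a,b=c(207,434,58),c(401,514,58); h1,h2=c(225,65,56),c(655,240,56)
pad=c(72,262,106)
for n,(p,q) in {'bar':(a,b),'hinge':(h1,h2)}.items():
    d=p-q; print(n,p,q,np.hypot(*d[:2]),np.degrees(np.arctan2(-d[0],d[1])),(p+q)/2)
print(pad, c(40,262,106),c(105,262,106))
bm=(a+b)/2
for th in (-21,-20.5,-20,-19.5,-19):
    t=np.radians(th);R=np.array([[np.cos(t),-np.sin(t)],[np.sin(t),np.cos(t)]])
    o=bm[:2]-R@[-110,0]
    print(th,o,'hinge mid',o+R@[65,0],'padpred',o+R@[-5-85*np.cos(.8)+3,146])
s=manip.observe();print(s['finger_gap'],s['wrist_force'])
E
```

```text
bar [ 435.1 -220.6   58. ] [ 394.6 -317.    58. ] 104.5619911822647 -22.788468241297235 [ 414.85 -268.8    58.  ]
hinge [ 628.6 -233.8   56. ] [ 535.4 -452.2   56. ] 237.4548378113194 -23.109877809358625 [ 582. -343.   56.]
[ 513.4 -151.4  106. ] [ 513.4 -135.7  106. ] [ 513.4 -167.6  106. ]
-21 [ 517.54384691 -308.22047445] hinge mid [ 578.22657464 -331.51439117] padpred [ 512.71170821 -149.97842112]
-20.5 [ 517.88394082 -307.32281194] hinge mid [ 578.76763312 -330.08629172] padpred [ 511.67108121 -149.12895181]
-20 [ 518.21618829 -306.42221577] hinge mid [ 579.29620864 -328.65352508] padpred [ 510.62308091 -148.28859591]
-19.5 [ 518.54056402 -305.51875452] hinge mid [ 579.81226094 -327.21620037] padpred [ 509.56778712 -147.45741743]
-19 [ 518.85704332 -304.61249699] hinge mid [ 580.31575073 -325.77442703] padpred [ 508.5052802  -146.63547965]
85.22219525726379 [ 0.32118798  0.09040443 -0.38222958]
```

```bash
python3 -m inch '[[[0.0165,0.0162,-0.003,0.056],[0.0165,0.0162,-0.003,0.056],[0.0165,0.0162,-0.003,0.056],[0.0165,0.0162,-0.003,0.056],[0.0165,0.0162,-0.003,0.056],[0.0165,0.0162,-0.003,0.056],[0.0165,0.0162,-0.003,0.056],[0.0165,0.0162,-0.003,0.056]]]' 0.034
python3 -m inch '[[[0.0165,0.0162,-0.003,0.056],[0.0165,0.0162,-0.003,0.056],[0.0165,0.0162,-0.003,0.056],[0.0165,0.0162,-0.003,0.056],[0.0165,0.0162,-0.003,0.056],[0.0165,0.0162,-0.003,0.056],[0.0165,0.0162,-0.003,0.056],[0.0165,0.0162,-0.003,0.056]]]'
python3 -m inch '[[[0,0,0,0],[0,0,0,0],[0,0,0,0],[0,0,0,0],[0,0,0,0],[0,0,0,0],[0,0,0,0],[0,0,0,0]]]'
python3 - <<'E'
from h import *
snap('wrist','w1'); s=manip.observe();print(s['time'],s['tool_pos'],s['orientation'],s['joint_positions'])
E
```

```text
time: 0.77
tool_pos: [284.2, -397.8, 206.8]
orientation: [[0.745, 0.667, -0.0], [0.667, -0.745, 0.0], [0.0, -0.001, -1.0]]
wrist_force: [1.2, -0.3, -0.2]
finger_gap: 34.1
grasp_force: 0.0
time: 1.43
tool_pos: [416.0, -268.2, 182.9]
orientation: [[0.382, 0.924, -0.0], [0.924, -0.382, 0.0], [-0.0, -0.0, -1.0]]
wrist_force: [-0.4, -0.2, 0.2]
finger_gap: 34.2
grasp_force: 0.0
time: 2.1
tool_pos: [415.1, -270.0, 183.4]
orientation: [[0.387, 0.922, 0.0], [0.922, -0.387, -0.0], [-0.0, 0.0, -1.0]]
wrist_force: [0.8, 0.3, -0.3]
finger_gap: 33.7
grasp_force: 0.0
2.15 [ 415.21360244 -269.83662792  183.35918384] [[ 3.86272294e-01  9.22384797e-01  4.14699644e-05]
 [ 9.22384792e-01 -3.86272286e-01 -1.32596715e-04]
 [-1.06286496e-04  8.94697018e-05 -9.99999990e-01]] [ 47.20802176  14.5158469  -19.57184614  98.79834031   5.21773756
  67.57027477   3.49770643]
```

View pics/w1.png

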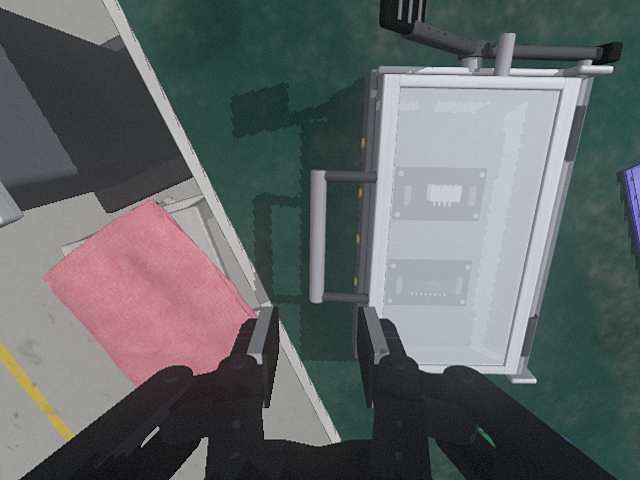

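```bash
python3 - <<'E'
from h import *
a,b=w('w1',318.5,171,55),w('w1',316,302.5,55);d=a-b
print(a,b,(a+b)/2,np.hypot(*d),np.degrees(np.arctan2(-d[0],d[1])),w('w1',317,236))
e,f=w('w1',372,72,48),w('w1',357,360,40)
h1,h2=w('w1',591,72,57),w('w1',527,372,57)
print(h1,h2,(h1+h2)/2,w('w1',404,15),w('w1',412,31))
E
```

```text
Traceback (most recent call last):
TypeError: return arrays must be of ArrayType
```

```bash
python3 - <<'E'
from h import *
a,b=w('w1',318.5,171,55),w('w1',316,302.5,55);d=a-b
print(a,b,(a+b)/2,np.linalg.norm(d),np.degrees(np.arctan2(-d[0],d[1])),w('w1',317,236))
# frame sides (along fixture x), upper z~60
e,f=w('w1',375,80,60),w('w1',578,78,60);g=f-e
print(np.degrees(np.arctan2(g[1],g[0])),w('w1',404,15))
T=np.load('w1.npz')['T'];print(T)
E
```

```text
[ 435.9 -221.7   55. ] [ 393.3 -317.8   55. ] [ 414.6  -269.75   55.  ] 105.1188375125981 -23.907146791930927 [ 416.5 -264.8   60.5]
-22.319440392975068 [ 509.5 -160.4  105.7]
[[ 9.21749401e-01 -3.68196215e-01 -1.21694653e-01  4.46452961e+02]
 [-3.87784744e-01 -8.74359435e-01 -2.91750871e-01 -1.94317719e+02]
 [ 1.01669877e-03  3.16112520e-01 -9.48721161e-01  3.25575057e+02]
 [ 0.00000000e+00  0.00000000e+00  0.00000000e+00  1.00000000e+00]]
```

```bash
python3 -m inch '[[[0,0,-0.022,0],[0,0,-0.022,0],[0,0,-0.022,0],[0,0,-0.022,0],[0,0,-0.022,0],[0,0,-0.02,0],[0,0,-0.015,0],[0,0,0,0]]]'
python3 -m inch '[[[0,0,0,0],[0,0,0,0],[0,0,0,0],[0,0,0,0],[0,0,0,0],[0,0,0,0],[0,0,0,0],[0,0,0,0]]]' 0.011
```

```text
time: 2.82
tool_pos: [412.7, -268.2, 35.2]
orientation: [[0.386, 0.923, -0.006], [0.923, -0.386, 0.004], [0.001, -0.007, -1.0]]
wrist_force: [0.2, 0.5, 0.1]
finger_gap: 34.1
grasp_force: 0.0
time: 3.48
tool_pos: [415.0, -269.5, 38.9]
orientation: [[0.386, 0.923, -0.001], [0.923, -0.386, -0.0], [-0.0, -0.001, -1.0]]
wrist_force: [-4.4, 2.4, 6.9]
finger_gap: 11.6
grasp_force: 15.6
```

```bash
python3 - <<'E'
import numpy as np
th=np.linspace(0,1.80,33);x=175*(1-np.cos(th));z=175*np.sin(th)
P=np.c_[x*.9205,x*-.3907,z];Q=np.round(P*2)/2;D=np.diff(Q,axis=0)/1000
for k in range(4):print('[['+','.join('[%.4f,%.4f,%.4f,0]'%tuple(r) for r in D[8*k:8*k+8])+']]')
E
```

```text
[[[0.0005,0.0000,0.0100,0],[0.0005,-0.0005,0.0095,0],[0.0015,-0.0005,0.0100,0],[0.0015,-0.0005,0.0095,0],[0.0025,-0.0010,0.0095,0],[0.0025,-0.0015,0.0095,0],[0.0035,-0.0010,0.0090,0],[0.0035,-0.0020,0.0090,0]]]
[[[0.0040,-0.0015,0.0090,0],[0.0050,-0.0020,0.0085,0],[0.0050,-0.0020,0.0080,0],[0.0055,-0.0025,0.0080,0],[0.0055,-0.0025,0.0075,0],[0.0065,-0.0025,0.0070,0],[0.0065,-0.0030,0.0065,0],[0.0070,-0.0030,0.0065,0]]]
[[[0.0070,-0.0030,0.0060,0],[0.0080,-0.0030,0.0055,0],[0.0075,-0.0035,0.0050,0],[0.0080,-0.0035,0.0045,0],[0.0085,-0.0035,0.0040,0],[0.0085,-0.0035,0.0035,0],[0.0085,-0.0035,0.0030,0],[0.0090,-0.0040,0.0025,0]]]
[[[0.0085,-0.0035,0.0015,0],[0.0090,-0.0040,0.0015,0],[0.0090,-0.0040,0.0010,0],[0.0095,-0.0035,0.0000,0],[0.0090,-0.0040,-0.0005,0],[0.0090,-0.0040,-0.0005,0],[0.0090,-0.0035,-0.0015,0],[0.0085,-0.0040,-0.0020,0]]]
```

```bash
python3 -m inch '[[[0.0005,0,0.010,0],[0.0005,-0.0005,0.0095,0],[0.0015,-0.0005,0.010,0],[0.0015,-0.0005,0.0095,0],[0.0025,-0.001,0.0095,0],[0.0025,-0.0015,0.0095,0],[0.0035,-0.001,0.009,0],[0.0035,-0.002,0.009,0]]]'
python3 -m inch '[[[0.004,-0.0015,0.009,0],[0.005,-0.002,0.0085,0],[0.005,-0.002,0.008,0],[0.0055,-0.0025,0.008,0],[0.0055,-0.0025,0.0075,0],[0.0065,-0.0025,0.007,0],[0.0065,-0.003,0.0065,0],[0.007,-0.003,0.0065,0]]]'
```

```text
time: 4.15
tool_pos: [429.9, -276.0, 115.2]
orientation: [[0.386, 0.923, -0.004], [0.923, -0.386, 0.001], [-0.0, -0.004, -1.0]]
wrist_force: [-5.5, 3.4, 1.3]
finger_gap: 11.5
grasp_force: 14.8
time: 4.82
tool_pos: [473.2, -295.1, 178.1]
orientation: [[0.386, 0.922, -0.007], [0.922, -0.386, 0.001], [-0.002, -0.007, -1.0]]
wrist_force: [-12.8, 4.5, 11.7]
finger_gap: 11.3
grasp_force: 15.2
```

```bash
python3 -m inch '[[[0.007,-0.003,0.006,0],[0.008,-0.003,0.0055,0],[0.0075,-0.0035,0.005,0],[0.008,-0.0035,0.0045,0],[0.0085,-0.0035,0.004,0],[0.0085,-0.0035,0.0035,0],[0.0085,-0.0035,0.003,0],[0.009,-0.004,0.0025,0]]]'
python3 -m inch '[[[0.0085,-0.0035,0.0015,0],[0.009,-0.004,0.0015,0],[0.009,-0.004,0.001,0],[0.0095,-0.0035,0,0],[0.009,-0.004,-0.0005,0],[0.009,-0.004,-0.0005,0],[0.009,-0.0035,-0.0015,0],[0.0085,-0.004,-0.002,0]]]'
python3 -m inch '[[[0,0,0,0],[0,0,0,0],[0,0,0,0],[0,0,0,0],[0,0,0,0],[0,0,0,0],[0,0,0,0],[0,0,0,0]]]'
python3 - <<'E'
from h import *
snap('scene','scene2')
E
```

```text
time: 5.48
tool_pos: [542.9, -325.5, 212.1]
orientation: [[0.387, 0.922, 0.004], [0.922, -0.387, -0.005], [-0.003, 0.006, -1.0]]
wrist_force: [-1.4, -1.3, -0.2]
finger_gap: 11.0
grasp_force: 14.7
time: 6.15
tool_pos: [614.5, -356.7, 211.2]
orientation: [[0.387, 0.922, 0.005], [0.922, -0.387, -0.005], [-0.003, 0.007, -1.0]]
wrist_force: [-1.4, -2.7, 1.5]
finger_gap: 11.2
grasp_force: 14.7
time: 6.82
tool_pos: [613.2, -356.0, 211.4]
orientation: [[0.388, 0.922, 0.004], [0.922, -0.388, -0.005], [-0.003, 0.006, -1.0]]
wrist_force: [-1.6, -5.0, 4.3]
finger_gap: 11.5
grasp_force: 15.1
```

View pics/scene2.png

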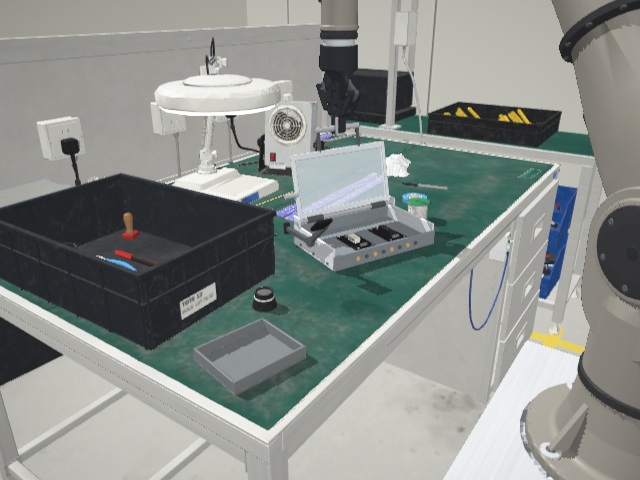

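```bash
python3 -m inch '[[[0,0,0,0],[0,0,0,0],[0,0,0,0],[0,0,0.005,0],[0,0,0.01,0],[0,0,0.015,0],[0,0,0.015,0],[0,0,0.015,0]]]' 0.036
python3 -m inch '[[[-0.02,0.01,0.005,0],[-0.017,0.025,0,0],[-0.014,0.03,0,0],[-0.012,0.03,0,0],[-0.01,0.03,0,0],[-0.01,0.03,0,0],[-0.008,0.025,0,0],[0,0.02,0,0]]]' 0.0
python3 -m inch '[[[0,0,-0.02,0],[0,0,-0.025,0],[0,0,-0.025,0],[0,0,-0.025,0],[0,0,-0.02,0],[0,0,-0.015,0],[0,0,-0.01,0],[0,0,0,0]]]'
python3 - <<'E'
from h import *
snap('wrist','w2'); s=manip.observe();print(s['time'],s['tool_pos'],s['wrist_force'])
E
```

```text
time: 7.53
tool_pos: [613.1, -353.0, 270.3]
orientation: [[0.385, 0.923, 0.001], [0.923, -0.385, 0.001], [0.001, 0.0, -1.0]]
wrist_force: [-0.3, -0.6, 0.6]
finger_gap: 36.0
grasp_force: 0.0
time: 8.2
tool_pos: [520.8, -150.4, 275.5]
orientation: [[0.383, 0.924, 0.001], [0.924, -0.383, 0.0], [0.0, 0.001, -1.0]]
wrist_force: [0.4, 0.5, 0.4]
finger_gap: -0.0
grasp_force: 0.0
time: 8.87
tool_pos: [520.6, -152.9, 132.2]
orientation: [[0.385, 0.923, -0.004], [0.923, -0.385, 0.001], [-0.0, -0.004, -1.0]]
wrist_force: [0.4, -0.4, 0.2]
finger_gap: -0.0
grasp_force: 0.0
8.9167 [ 521.64466276 -153.2190689   133.59503139] [0.41288832 0.59871442 0.43673361]
```

View pics/w2.png

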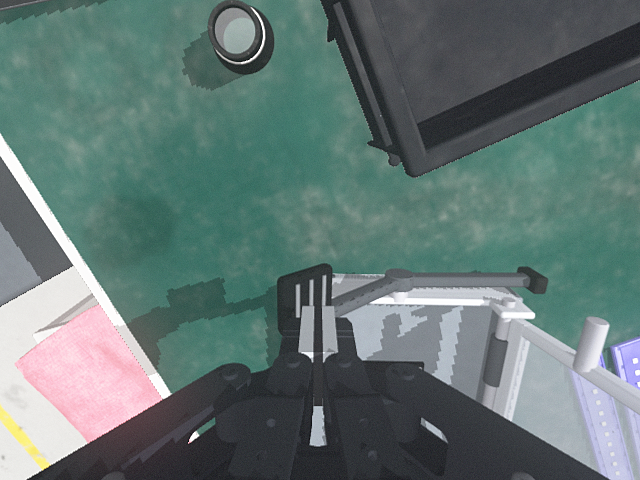

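```bash
python3 -m inch '[[[0,-0.001,-0.01,0],[0,-0.001,-0.009,0],[-0.0028,0.0012,-0.008,0],[-0.0037,0.0016,-0.008,0],[-0.0046,0.002,-0.008,0],[-0.0046,0.002,-0.008,0],[-0.0037,0.0016,-0.008,0],[-0.0028,0.0012,-0.007,0]]]'
python3 -m inch '[[[-0.0028,0.0012,-0.007,0],[-0.0028,0.0012,-0.006,0],[-0.0018,0.0008,-0.005,0],[-0.001,0.0004,-0.004,0],[0,0,-0.003,0],[0,0,-0.003,0],[0,0,0,0],[0,0,0,0]]]'
```

```text
time: 9.58
tool_pos: [499.2, -145.7, 67.0]
orientation: [[0.386, 0.923, 0.0], [0.923, -0.386, -0.0], [-0.0, 0.0, -1.0]]
wrist_force: [0.7, -0.1, 0.5]
finger_gap: 0.0
grasp_force: 0.4
time: 10.25
tool_pos: [491.0, -142.1, 42.1]
orientation: [[0.386, 0.923, -0.001], [0.923, -0.386, -0.001], [-0.001, -0.001, -1.0]]
wrist_force: [-6.3, 1.6, 17.7]
finger_gap: -0.2
grasp_force: 8.9
```

```bash
python3 -m inch '[[[0,0,0.02,0],[0,0,0.035,0],[0,0,0.035,0],[0,0,0.03,0],[0,-0.01,0.02,0.098],[0,-0.02,0,0.098],[0,-0.02,0,0.098],[0,-0.02,0,0.098]]]'
python3 -m inch '[[[-0.0005,-0.02,0,0.098],[-0.0005,-0.02,0,0.098],[-0.0005,-0.02,0,0.098],[-0.0005,-0.02,0,0.098],[-0.0005,-0.02,0,0.098],[-0.0005,-0.02,0,0.098],[-0.0005,-0.01,0,0.098],[-0.0005,-0.006,0,0.098]]]' 0.04
python3 -m inch '[[[0,-0.006,0,0.098],[0,0,0,0.098],[0,0,0,0.098],[0,0,0,0.098],[0,0,0,0],[0,0,0,0],[0,0,0,0],[0,0,0,0]]]'
python3 - <<'E'
from h import *
snap('wrist','w3'); s=manip.observe();print(s['time'],s['tool_pos'],s['orientation'],s['joint_positions'])
E
```

```text
time: 10.92
tool_pos: [491.4, -213.0, 180.4]
orientation: [[-0.002, 1.0, 0.001], [1.0, 0.002, -0.001], [-0.001, 0.001, -1.0]]
wrist_force: [0.7, -0.5, -0.5]
finger_gap: -0.0
grasp_force: 0.0
time: 11.58
tool_pos: [486.2, -350.9, 179.0]
orientation: [[-0.704, 0.71, -0.001], [0.71, 0.704, -0.0], [0.001, -0.001, -1.0]]
wrist_force: [-1.2, -0.3, 0.2]
finger_gap: 40.1
grasp_force: 0.0
time: 12.25
tool_pos: [487.2, -354.3, 179.7]
orientation: [[-0.921, 0.39, -0.0], [0.39, 0.921, 0.0], [0.0, -0.0, -1.0]]
wrist_force: [-0.2, 0.2, -0.1]
finger_gap: 40.0
grasp_force: 0.0
12.3 [ 487.2615799  -354.33395878  179.75227578] [[-9.21167132e-01  3.89167163e-01 -1.87889629e-04]
 [ 3.89167184e-01  9.21167137e-01 -9.34688470e-05]
 [ 1.36702745e-04 -1.59220907e-04 -9.99999978e-01]] [ 57.07084819  29.65760363 -34.331063    81.58230009  16.89287075
  73.92669282  88.67154887]
```

View pics/w3.png

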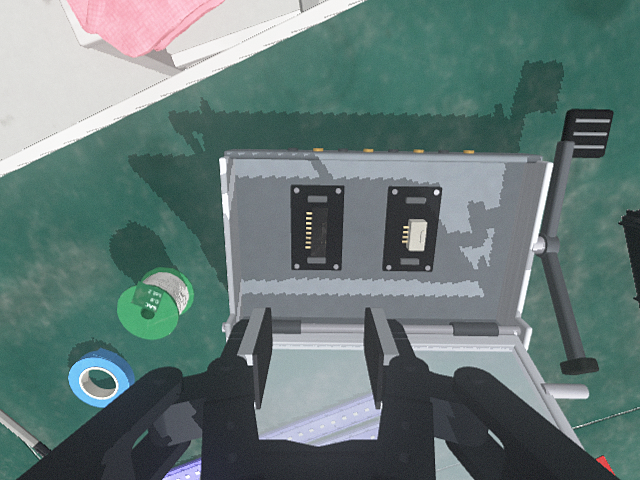

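```bash
python3 - <<'E'
from h import *
p=cv2.imread('pics/w3.png')[170:285,270:450]
cv2.imwrite('pics/w3c.png',cv2.convertScaleAbs(cv2.resize(p,None,fx=4.4,fy=4.4,interpolation=cv2.INTER_CUBIC),alpha=2,beta=30))
E
```

```text
(no output)
```

View pics/w3c.png

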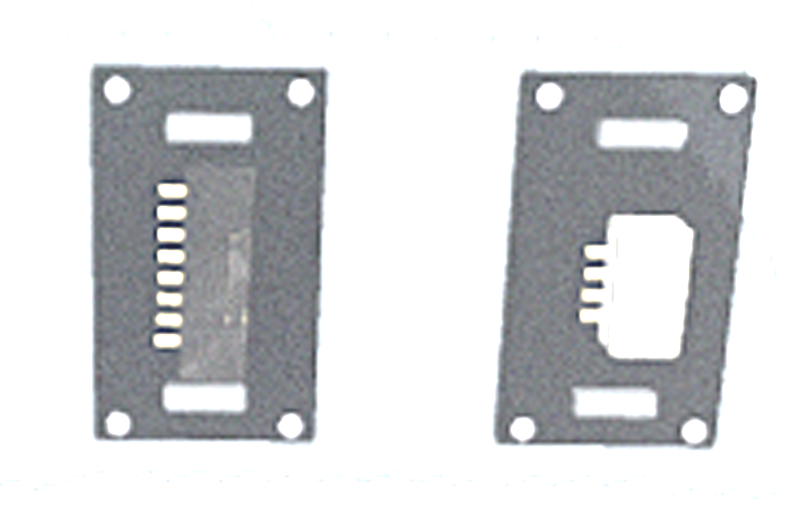

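```bash
python3 - <<'E'
from h import *
c=lambda x,y,z:w('w3',270+x/4.4,170+y/4.4,z)
a,b=c(219,168,34),c(212,378,34);g=b-a
print((a+b)/2,np.linalg.norm(g),np.degrees(np.arctan2(g[1],g[0])),c(184,272,34),c(249,272,34),c(155,272,28))
for v in (200,272,340): print(w('w3',270+216/4.4,170+v/4.4), w('w3',270+285/4.4,170+v/4.4),w('w3',270+168/4.4,170+v/4.4,r=0))
print(w('w3',578,365),w('w3',588,133),w('w3',568,392))
E
```

```text
[ 486.85 -352.5    34.  ] 40.18071676812148 -24.715384867035233 [ 484.  -357.6   34. ] [ 488.7 -346.6   34. ] [ 483.4 -363.3   28. ]
[ 474.1 -347.    33. ] [ 481.6 -335.9   21.8] [ 472.8 -356.2   22.4]
[ 486.7 -352.3   32.6] [ 494.7 -341.2   21.7] [ 485.9 -361.9   21.8]
[ 498.9 -357.5   32.5] [ 507.4 -346.4   21.6] [ 497.3 -366.8   25.7]
[ 619.7 -220.1  111.7] [ 491.7 -144.    43.3] [ 639.5 -230.3  111.3]
```

```bash
python3 -m inch '[[[0,0.001,-0.022,-0.015],[0,0,-0.025,-0.015],[0,0,-0.025,0],[0,0,-0.025,0],[0,0,-0.023,0],[0,0,-0.018,0],[0,0,-0.01,0],[0,0,-0.0055,0]]]'
python3 -m inch '[[[0,0,0,0],[0,0,0,0],[0,0,0,0],[0,0,0,0],[0,0,0,0],[0,0,0,0],[0,0,0,0],[0,0,0,0]]]' 0.006
```

```text
time: 12.97
tool_pos: [486.3, -352.8, 24.7]
orientation: [[-0.909, 0.416, -0.002], [0.416, 0.909, 0.002], [0.003, 0.0, -1.0]]
wrist_force: [0.7, 0.4, 0.1]
finger_gap: 40.0
grasp_force: 0.0
time: 13.63
tool_pos: [488.3, -353.9, 27.7]
orientation: [[-0.909, 0.416, 0.002], [0.416, 0.909, -0.001], [-0.003, -0.0, -1.0]]
wrist_force: [-1.5, -1.2, 5.6]
finger_gap: 10.4
grasp_force: 60.6
```

```bash
python3 -m inch '[[[0,0,0.005,0],[0,0,0.01,0],[0,0,0.015,0],[0,0,0.02,0],[0,0,0.025,0],[0,0,0.025,0],[0,0,0.02,0],[-0.001,0.015,0.01,0]]]'
python3 -m inch '[[[-0.002,0.03,0,0],[-0.0025,0.03,0,0],[-0.0025,0.03,0,0],[-0.0025,0.03,0,0],[-0.0025,0.03,0,0],[-0.0025,0.03,0,0],[-0.0025,0.03,0,0],[-0.0025,0.03,0,0]]]'
python3 -m inch '[[[-0.0025,0.03,0,0],[-0.0025,0.03,0,0],[-0.0025,0.03,0,0],[-0.0025,0.03,0,0],[-0.0025,0.03,0,0],[-0.0025,0.03,0,0],[-0.0025,0.025,0,0],[-0.0025,0.01,0,0]]]'
python3 - <<'E'
from h import *
snap('wrist','w4'); s=manip.observe();print(s['time'],s['tool_pos'],s['finger_gap'])
E
```

```text
time: 14.3
tool_pos: [486.8, -342.8, 159.7]
orientation: [[-0.907, 0.42, 0.004], [0.42, 0.907, -0.005], [-0.006, -0.003, -1.0]]
wrist_force: [-0.1, -1.4, 0.1]
finger_gap: 10.4
grasp_force: 59.9
time: 14.97
tool_pos: [466.1, -96.9, 156.7]
orientation: [[-0.91, 0.416, -0.0], [0.416, 0.91, -0.0], [-0.0, -0.0, -1.0]]
wrist_force: [0.4, 0.3, -0.2]
finger_gap: 10.7
grasp_force: 59.9
time: 15.63
tool_pos: [445.8, 121.4, 157.1]
orientation: [[-0.912, 0.41, 0.001], [0.41, 0.912, 0.003], [0.0, 0.003, -1.0]]
wrist_force: [0.1, 0.0, 0.6]
finger_gap: 10.6
grasp_force: 59.9
15.6833 [445.26753387 121.72822943 157.04169933] 10.752183310070155
```

View pics/w4.png

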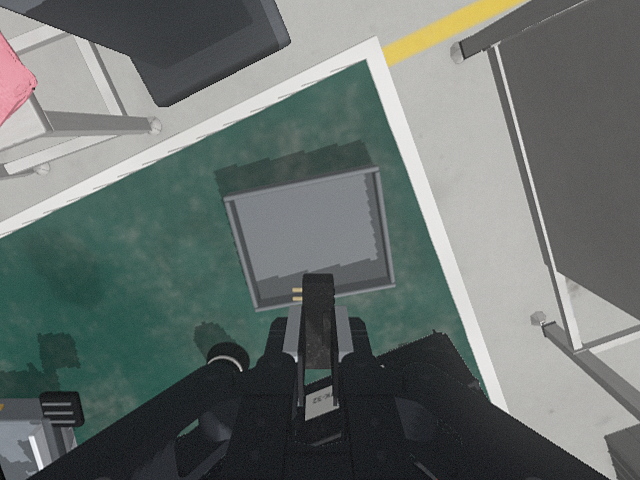

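```bash
python3 - <<'E'
from h import *
P=[w('w4',u,v,22) for u,v in((226,200),(380,168),(394,287),(257,310))];print(*P,np.mean(P,0))
E
```

```text
[390.4  71.   22. ] [416.3 186.2  22. ] [510.6 161.9  22. ] [482.9  49.7  22. ] [450.05 117.2   22.  ]
```

Move 5 mm to tray centre, then lower from 157 to about 12 mm and release.

```bash
python3 -m inch '[[[0.002,-0.002,-0.02,0],[0.002,-0.002,-0.025,0],[0,0,-0.025,0],[0,0,-0.025,0],[0,0,-0.022,0],[0,0,-0.015,0],[0,0,-0.008,0],[0,0,-0.004,0]]]'
python3 -m inch '[[[0,0,-0.001,0],[0,0,0,0],[0,0,0,0],[0,0,0,0],[0,0,0,0],[0,0,0,0],[0,0,0,0],[0,0,0,0]]]'
python3 -m inch '[[[0,0,0,0],[0,0,0,0],[0,0,0,0],[0,0,0,0],[0,0,0.01,0],[0,0,0.03,0],[0,0,0.035,0],[0,0,0.035,0]]]' 0.03
python3 -m inch '[[[-0.005,-0.005,0.03,0],[-0.01,-0.005,0.03,0],[-0.02,0,0.02,0],[-0.02,0,0,0],[0,0,0,0],[0,0,0,0],[0,0,0,0],[0,0,0,0]]]'
python3 - <<'E'
from h import *
snap('top','top2');snap('scene','scene3')
a=cv2.imread('pics/top2.png')[140:320,170:510];b=cv2.imread('pics/scene3.png')[120:400,180:460]
a=cv2.resize(a,(793,420));b=cv2.resize(b,None,fx=1,fy=1)
cv2.imwrite('pics/end.png',a);print(manip.observe()['time'])
E
```

```text
time: 16.35
tool_pos: [450.2, 110.7, 11.1]
orientation: [[-0.909, 0.417, -0.002], [0.417, 0.909, -0.002], [0.001, -0.002, -1.0]]
wrist_force: [-0.9, 0.7, 0.0]
finger_gap: 10.6
grasp_force: 59.9
time: 17.02
tool_pos: [450.9, 112.6, 11.5]
orientation: [[-0.91, 0.416, 0.0], [0.416, 0.91, -0.0], [-0.0, 0.0, -1.0]]
wrist_force: [-0.7, 0.6, -0.1]
finger_gap: 10.8
grasp_force: 59.9
time: 17.68
tool_pos: [449.9, 112.8, 122.7]
orientation: [[-0.91, 0.415, -0.002], [0.415, 0.91, 0.0], [0.002, -0.0, -1.0]]
wrist_force: [0.7, 0.2, 0.7]
finger_gap: 29.8
grasp_force: 0.0
time: 18.35
tool_pos: [396.2, 102.6, 201.2]
orientation: [[-0.909, 0.416, -0.0], [0.416, 0.909, 0.001], [0.0, 0.0, -1.0]]
wrist_force: [1.2, -0.1, -0.4]
finger_gap: 30.4
grasp_force: 0.0
18.45
```

View pics/end.png

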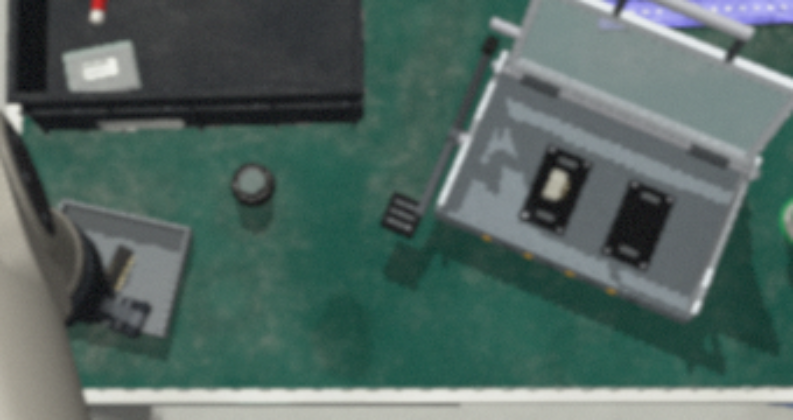

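View pics/scene3.png

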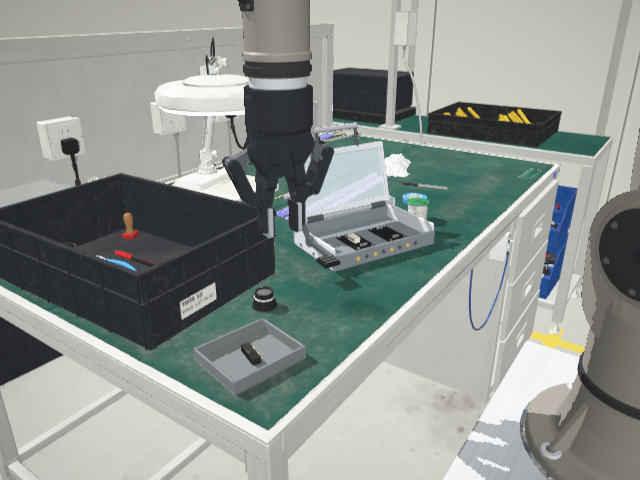

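The long connector is in the tray (scene image 250,352). The flap is open, the pad is down at 43 mm, and the short connector is still in its nest.

```bash
python3 -c "from bench import manip; print(manip.close_job())"
```

```text
the job is handed in; nothing more can be done
None
```

I handed the job in at about 18.5 s: the flap is leaning open, the stay is set (pad measured at 43 mm high), the long connector is in the grey tray, and the short connector is still in its nest.

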